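# Make room for the long rail in the printer-parts tote

### The arm

A 7-joint arm with a two-finger parallel gripper is mounted at the origin on the work surface. World frame = base frame: x ahead of the robot, y to its left, z up, the work surface at z = 0. Lengths are in m, angles in degrees, forces in N, time in s.
With the tool pointing down it reaches from about 0.425 to 0.875 m from the base axis. Payload 4.7 kg.
Tool frame: the origin (TCP) lies at the very end of the fingers, on their centre line; the grasp point (between the pads) lies 19 mm behind it; z points along the fingers, y is the line along which they close (so a half turn about z gives the same grasp; the last joint's range is limited). The gripper opens to 87 mm and grips with 3 to 60 N. Pads are 19 mm wide; open, the fingers measure 117 mm over their backs; the gripper's body (75 mm by 190 mm) begins 51 mm behind the grasp point.
Start: joints at [-71.557, 18.392, -4.016, 83.108, 1.295, 78.541, -3.26], TCP at [0.197, 0.619, 0.223] pointing down, gripper open.
Joint ranges: [-163.93, 163.93], [-17.29, 119.83], [-79.2, 71.16], [3.27, 140.29], [-89.18, 269.18], [5.43, 117.66], [-154.24, 154.24]. Speed limits (degrees/s): [147.25, 147.25, 180, 180, 180, 180, 180].

### API

Orientations are given as [roll, pitch, yaw] about the fixed x, y, z axes, in that order (R = Rz(yaw) Ry(pitch) Rx(roll)).
In Python, from cell import telemetry, cams, env gives the robot as it stands.
- The arm moves only by the tool arm_command, never from a script. Its argument "series" is text: rows parted by semicolons, each of 5 numbers parted by spaces: the shift along the tool's x, y, z in mm, then the turn about the tool's z in rad, then the closure in counts, from 0 (fully open) to 255 (shut). A call has 1 to 20 rows; each row shifts and turns the commanded pose from where the row before left it, along the tool's axes as they then stand; what a row does not reach is not made up. A row lasts 1/12 s, in which the tool goes at most 41.7 mm and 7.16 degrees, less where a joint would pass 70% of its speed; a pose out of reach is approached as far as the arm can. A call is refused whole if a number of a shift passes 41.7 or a number of a turn 0.125, either way. A call with a gripper value outside its range is refused whole. The fingers move at their own pace and stop on an object; "squeeze" is the grip in N (left out, the last holds). Time passes only in rows, so rows that do not move let the fingers close. It gives the time, the measured TCP pose, the force, the opening and the grip force at its end, in the units of the state.
- telemetry.get_obs(): the state, without advancing time (a new reading comes with each control period).
- cams.read_camera(name): name is "scene" or "top"; returns the picture (384x512x3 uint8, blue, green, red); there is no depth.
- cams.calibration(name): a dict with "K" (3x3 intrinsics, pixels), "origin" and "rotation" of the camera in the world. Camera axes: x right, y down, z forward; pixel columns grow to the right and rows downward; lengths in m; the calibration is good to about 2 mm. A picture is of the moment at which its call begins. calibration takes no time and is no camera call.
- env.sign_off(): hands the job in; it is judged then, once.
The state is a dict: "time_s": time; "qpos": joint angles; "joint_velocities": joint speeds; "effort": joint torques, N m; "tool_pos": TCP position; "tool_rot": TCP orientation; "force": force on the tool from outside, world axes, zero at the start; "wrist_torque": the same for the moment, N m; "grip_width": finger opening in m; "grasp_force": force on a finger pad.
Only numpy, scipy, OpenCV 4.12 (cv2) and the standard library are available. Lean on these libraries where they do the work, as an engineer would, in place of code of your own. Each camera call takes 0.05 s, during which the arm holds its last target. There are 200 camera calls.

### The job

In the blue tote, slide the green divider towards the orange bracket until the other bay is long enough for the silver profile rail, without shoving the bracket. Then set the long silver rail down flat on the floor of that longer bay, lengthwise along the tote, without dropping it in from above the rim.

Things in the scene. Friction and masses are not known exactly. Their poses are not given: they have to be found in the camera images.
- tote: blue open tote fixed to the bench, 170 x 390 mm outside, 55 mm high, walls and floor 5 mm thick (inside 160 x 380 mm, inner floor 5 mm above the bench). Origin: centre of its underside, at bench height. Its y axis runs along its length (the divider slides along it), x across, z up. Its two end walls' inner faces are at y = -190 and +190 mm.
- divider_grip (a point): centre of the grip tab on the green divider, 69 mm above the bench. Tab: 60 mm across the tote (x), 14 mm thick along it (y), from 52 up to 86 mm above the bench. Below it a 6 mm panel spans the tote. Axes as the tote's. It slides only along the tote's y, 130 mm either side of the middle, with about 3 N, and stays where left. Starts near the middle, where neither bay takes the rail.
- rail_mid (a point): centre, half-way up, of the loose long silver aluminium T-slot profile rail, 230 mm long (its x axis), 20 x 20 mm in section, about 0.16 kg, flat on the bench to the robot's left or right; this point is 10 mm above the surface it lies on. The shorter (130 mm) black profile on the opposite side is not wanted.
- bracket_mid (a point): centre, half-way up, of the loose orange printed L-bracket, 50 x 56 x 30 mm high (56 mm along its y axis, roughly along the tote), lying on the tote's floor near one of its two ends (either one); about 60 g. A thin grey liner patch lies on the floor at the other end.
Things that resemble listed ones, but are neither listed nor needed, are in the scene too. Leave any black look-alike of the part that bears bracket_mid alone.

How it is judged (in metres and radians):
On the way:
1. the divider has been slid towards the bracket so far that the rail fits in the other bay, and the bracket has not been shoved (((y of bracket_mid in the frame of tote above 0 m and y of divider_grip in the frame of tote between 0.042 and 0.125 m) or (y of bracket_mid in the frame of tote below 0 m and y of divider_grip in the frame of tote between -0.125 and -0.042 m)) and distance of bracket_mid from where it was at the start of the episode below 0.015 m and angle between bracket_mid's own z axis and vertical below 0.2 rad), for 0.2 s.
At the end, for the whole second after the job is handed in: The divider stands 42 to 125 mm from the tote's middle on the bracket's side; the rail is at rest flat on the floor of the other bay (its centre under 22 mm above the bench), within 0.2 rad (about 11 degrees) of the tote's length; the bracket is upright within 15 mm of where it was ((((y of bracket_mid in the frame of tote above 0 m and y of divider_grip in the frame of tote between 0.042 and 0.125 m) and y of rail_mid in the frame of tote between -0.085 and 0.01 m) or ((y of bracket_mid in the frame of tote below 0 m and y of divider_grip in the frame of tote between -0.125 and -0.042 m) and y of rail_mid in the frame of tote between -0.01 and 0.085 m)) and x of rail_mid in the frame of tote between -0.075 and 0.075 m and z of rail_mid in the frame of tote below 0.022 m and angle between the x axis of rail_mid and the y axis of tote, either way round below 0.2 rad and linear speed of rail below 0.02 m/s and distance of bracket_mid from where it was at the start of the episode below 0.015 m and angle between bracket_mid's own z axis and vertical below 0.2 rad); the robot touches nothing.
It fails at once if the rail is let go in the air or on top of something, its centre more than 55 mm above the bench (contact force between rail and the fingers below 0.05 N and z of rail_mid in the frame of tote above 0.055 m).
It also fails if it takes over 51 s, if anything falls off the work surface, if the arm or the gripper's body presses on something with over 40 N, if the wrist force passes 120 N, or if a joint passes its speed limit or range.

## Working session

There is one attempt and no reset: what is moved stays moved. The work goes in short steps, Python scripts to look and compute and a tool call to move; the robot and the scene stay as the last step left them, time stands still between calls to the robot, and variables do not carry over. Pictures are saved under pics/ and viewed, at most 10 in all, crops included, and the job is handed in when it is done.

Besides the shell and the picture viewer there is one more tool, called after "Request:" as a command line: name --argument value ..., lists and objects as JSON in quotes. arm_command: Moves the arm, as the interface text tells. Its arguments: {"type":"object","properties":{"series":{"type":"string"},"squeeze":{"type":"number"}},"required":["series"]}

```bash
mkdir -p pics; python3 - <<'E'
from cell import telemetry,cams
import cv2
for n in("scene","top"):
    cv2.imwrite(f"pics/{n}0.png",cams.read_camera(n)); c=cams.calibration(n); print(n,c)
o=telemetry.get_obs();print(o)
E
```

```text
scene {'K': array([[472.68449376,   0.        , 262.76209733],
       [  0.        , 472.68449376, 189.7385515 ],
       [  0.        ,   0.        ,   1.        ]]), 'origin': array([1.38546806, 0.33130582, 0.88879661]), 'rotation': array([-1.32314752e+02,  2.67670396e-02,  1.10428215e+02])}
top {'K': array([[439.8242088 ,   0.        , 260.11939447],
       [  0.        , 439.8242088 , 191.38834094],
       [  0.        ,   0.        ,   1.        ]]), 'origin': array([0.41225096, 0.00634263, 1.11614951]), 'rotation': array([-173.39919117,   -1.10630814,  -88.3696242 ])}
{'time_s': 0.1, 'qpos': array([-71.55667364,  18.43393919,  -4.01333699,  83.16676331,
         1.29503835,  78.54105992,  -3.26035353]), 'joint_velocities': array([ 0.01056443, -0.00257442,  0.00640317, -0.16456198,  0.05495403,
       -0.08328609, -0.00656691]), 'effort': array([ 8.97156474e-05, -4.92569625e+01, -4.05466827e-01, -3.13399315e+01,
       -6.41133101e-02,  3.93633870e-02,  7.18418596e-05]), 'tool_pos': array([0.19684655, 0.61896644, 0.22159055]), 'tool_rot': array([-1.79903460e+02,  6.15722262e-03,  1.62363820e+02]), 'force': array([ 0.11398904, -0.185865  , -0.43535888]), 'wrist_torque': array([-0.00366274, -0.0214048 ,  0.0279682 ]), 'grasp_force': 0.0, 'grip_width': 0.08703553309061027}
```

View pics/scene0.png

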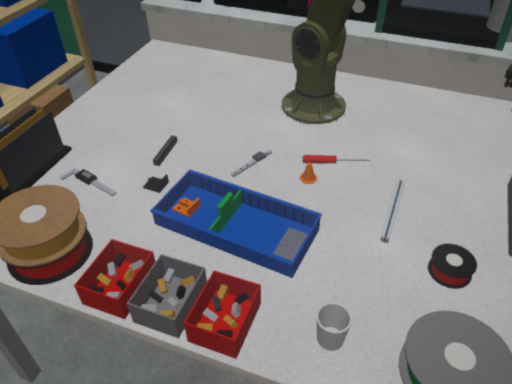

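View pics/top0.png

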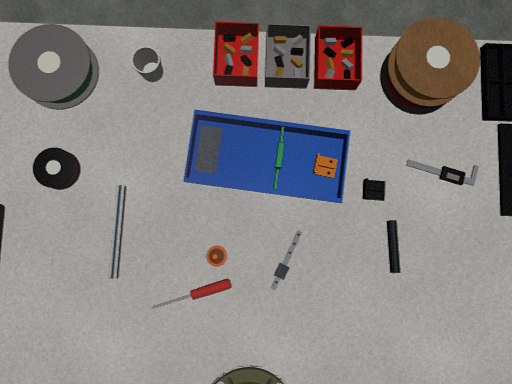

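The top view shows the tote's corners near (195,111), (350,130), (342,202) and (185,182), with the green divider at (280,157). The orange bracket at (326,166) is in the right-hand bay and the grey liner at (208,149). The two profiles are the silver rail at (118,232) and the shorter black one at (393,246). The silver one on the left matches the description. The ruler at (287,260) is thin and carries a slider, so it isn't the rail. The black L at (374,190) is the look-alike.

```bash
cat > h.py <<'E'
import numpy as np,cv2
from scipy.spatial.transform import Rotation as R
from cell import telemetry,cams
def ray(n,uv,z):
    c=cams.calibration(n);M=R.from_euler('xyz',c['rotation'],degrees=True).as_matrix()
    d=M@np.linalg.solve(c['K'],[uv[0],uv[1],1.]);o=c['origin'];return o+d*(z-o[2])/d[2]
def biggest(m,roi=None):
    m=m.astype(np.uint8)*255
    if roi:
        k=np.zeros_like(m);x0,y0,x1,y1=roi;k[y0:y1,x0:x1]=1;m=m*k
    return max(cv2.findContours(m,0,1)[0],key=cv2.contourArea)
def masks(im):
    h=cv2.cvtColor(im,cv2.COLOR_BGR2HSV);H,S,V=cv2.split(h)
    return dict(green=(H>40)&(H<90)&(S>100)&(V>50),orange=(H<22)&(S>130)&(V>120),blue=(H>105)&(H<130)&(S>120))
def box(c,n,z):
    r=cv2.minAreaRect(c);P=np.array([ray(n,p,z) for p in cv2.boxPoints(r)])[:,:2]
    return np.round(r[0],1),P
def desc(P):
    e=[P[1]-P[0],P[2]-P[1]];e.sort(key=np.linalg.norm)
    return P.mean(0).round(4),[round(float(np.linalg.norm(v)),4) for v in e],round(float(np.degrees(np.arctan2(e[1][1],e[1][0]))),2)
E
python3 - <<'E'
from h import *
im=cv2.imread('pics/top0.png');m=masks(im);roi=(170,95,365,215)
for k,z,r in(("blue",.055,roi),("green",.086,roi),("orange",.035,roi)):
    c=biggest(m[k],r);px,P=box(c,"top",z);print(k,px,*desc(P))
    if k=="blue":
        q=cv2.approxPolyDP(cv2.convexHull(c),6,True)[:,0];print(q.tolist(),[ray("top",p,.055)[:2].round(3).tolist() for p in q])
    if k=="green":print("green z69 ",ray("top",px,.08))
# rail: local difference from bench
g=cv2.cvtColor(im,cv2.COLOR_BGR2GRAY).astype(float)
b=cv2.medianBlur(im,31);d=np.abs(im.astype(int)-b).max(2)>22
d=cv2.morphologyEx(d.astype(np.uint8),cv2.MORPH_CLOSE,np.ones((7,7)))>0
c=biggest(d,(90,175,150,290));px,P=box(c,"top",.02);print("rail",px,*desc(P))
# scene
im2=cv2.imread('pics/scene0.png');m2=masks(im2)
c=biggest(m2["green"],(150,170,325,270));print("scene green bbox",cv2.boundingRect(c))
a=cv2.resize(im[175:290,80:160],None,fx=5,fy=5);b=cv2.resize(im[105:210,175:360],None,fx=2.2,fy=2.2)
o=np.zeros((575,400+b.shape[1]-10,3),np.uint8);o[:575,:400]=a;o[:b.shape[0],400:]=b[:,:o.shape[1]-400]
s=cv2.resize(im2[165:275,145:325],None,fx=2.2,fy=2.2);o[300:300+s.shape[0],400:]=s[:,:o.shape[1]-400]
cv2.imwrite('pics/crop0.png',o)
E
```

```text
blue [267.1 155.7] [ 0.625  -0.0255] [0.1814, 0.3945] -95.99
[[194, 111], [348, 130], [341, 202], [184, 181]] [[0.731, 0.159], [0.695, -0.224], [0.516, -0.208], [0.555, 0.175]]
green [280.6 146.2] [ 0.6423 -0.056 ] [0.0139, 0.0992] -6.61
green z69  [ 0.64346143 -0.0563322   0.08      ]
orange [325.5 165.1] [ 0.609  -0.1724] [0.0516, 0.0528] -12.0
rail [117.1 231.7] [0.4301 0.3388] [0.0268, 0.2299] -1.13
scene green bbox (209, 190, 33, 42)Traceback (most recent call last):
  File "<stdin>", line 18, in <module>
ValueError: could not broadcast input array from shape (242,396,3) into shape (242,397,3)
```

```bash
python3 - <<'E'
from h import *
im=cv2.imread('pics/top0.png');im2=cv2.imread('pics/scene0.png');m=masks(im)
h=cv2.cvtColor(im,cv2.COLOR_BGR2HSV);g=(h[...,0]>35)&(h[...,0]<95)&(h[...,1]>60)
t=cv2.morphologyEx(g.astype(np.uint8),cv2.MORPH_OPEN,np.ones((3,5)))
px,P=box(biggest(t>0,(260,110,300,200)),"top",.086);print("tab top",px,*desc(P))
px,P=box(biggest(g,(260,110,300,200)),"top",.055);print("panel",px,*desc(P))
m2=masks(im2)["green"];c=biggest(m2,(150,170,325,270))[:,0]
for n,i in(("right-top",np.argmax(c[:,0]-c[:,1])),("left",np.argmin(c[:,0]))):print(n,c[i],ray("scene",c[i],.086).round(3))
o=np.zeros((575,800,3),np.uint8)
for x,y,im_,r,f in((0,0,im,(80,175,160,290),5),(400,0,im,(180,105,360,205),2.2),(400,300,im2,(145,165,325,275),2.2)):
    s=cv2.resize(im_[r[1]:r[3],r[0]:r[2]],None,fx=f,fy=f)[:575-y,:800-x];o[y:y+s.shape[0],x:x+s.shape[1]]=s
cv2.imwrite('pics/crop0.png',o)
E
```

```text
tab top [279.2 155. ] [ 0.6207 -0.0532] [0.0142, 0.0601] -5.62
panel [279.1 157.1] [ 0.6224 -0.0548] [0.0147, 0.1563] -6.08
right-top [241 191] [ 0.583 -0.026  0.086]
left [209 228] [ 0.726 -0.048  0.086]
```

View pics/crop0.png

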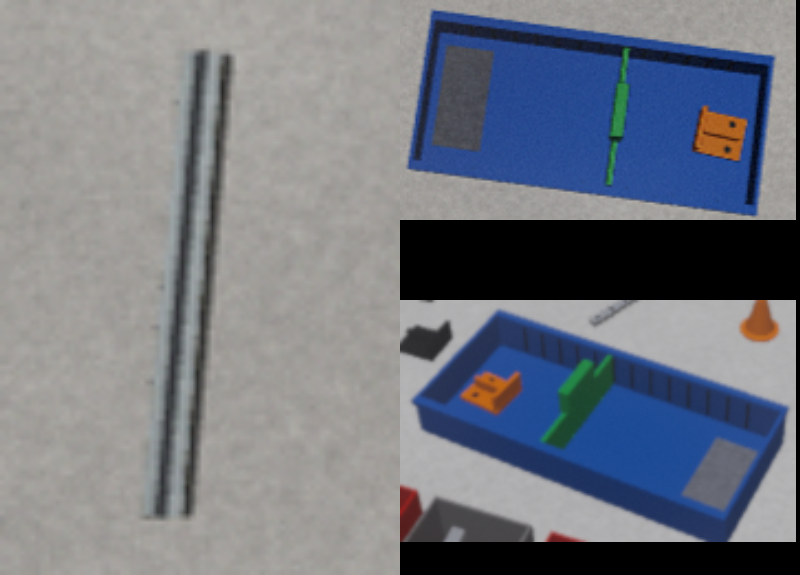

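The crop confirms the rail: a silver two-flanged bar with a centre slot, running from about (120,185) to (113,278). It measures 0.230 m, as it should. The tab measures 14 x 60 mm, also right. In tote coordinates (y axis roughly world +y, tote yaw about -5.6°) the divider is at about -29 mm and the bracket at about -149 mm, so I'll slide the divider to about -85 mm.

Request:
arm_command --series "0 0 0 -0.105 0; 0 0 0 -0.105 0; -24 -31 0 0 0; -24 -31 0 0 0; -24 -31 0 0 0; -24 -31 0 0 0; -24 -31 0 0 0; -24 -31 0 0 0; -24 -31 0 0 0; -24 -31 0 0 0; -24 -31 0 0 0; -24 -31 0 0 0; -24 -31 0 0 0; -24 -31 0 0 0; -24 -31 0 0 0; -24 -31 0 0 0; -24 -31 0 0 0; -24 -31 0 0 0; -24 -31 0 0 0; 0 0 0 0 0" --squeeze 20

```text
time_s: 1.77
tool_pos: [0.5543, 0.0454, 0.2225]
tool_rot: [-179.7, 0.2, 173.7]
force: [-0.1, -0.3, 1.0]
grip_width: 0.0872
grasp_force: 0.0
```

Request:
arm_command --series "-26 -30 0 0 0; -26 -30 0 0 0; -25 -31 10 0 0; 0 0 30 0 0; 0 0 30 0 0; 0 0 20 0 0; 0 0 0 0 0; 0 0 0 0 0"

```text
time_s: 2.43
tool_pos: [0.6183, -0.0426, 0.1315]
tool_rot: [-180.0, -0.2, 174.4]
force: [-0.3, 1.1, 1.4]
grip_width: 0.0871
grasp_force: 0.0
```

```bash
python3 - <<'E'
from h import *
print(telemetry.get_obs()['tool_pos'],telemetry.get_obs()['tool_rot'],telemetry.get_obs()['qpos'])
im=cams.read_camera("scene");cv2.imwrite('pics/s1.png',cv2.resize(im[80:300,120:360],None,fx=2.5,fy=2.5))
E
```

```text
[ 0.6183343  -0.04256647  0.13148175] [-1.79973777e+02 -1.65206996e-01  1.74408217e+02] [-21.91413829  19.49703899  28.69389863  95.02475231  -9.91161672
  68.18775616  93.52763414]
```

View pics/s1.png

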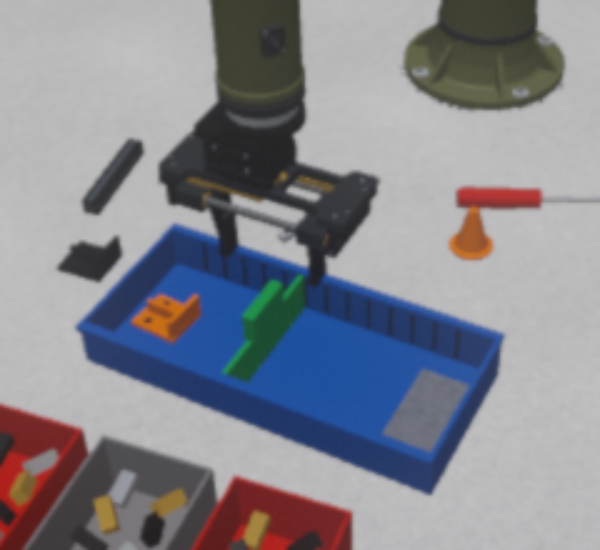

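The open fingers, at (228,240) and (317,270) in the crop, straddle the green tab at (275,305). The bracket is at (168,318) and well clear. I'll centre, descend and close.

Request:
arm_command --series "0 -11 14 0 0; 0 0 20 0 0; 0 0 20 0 0; 0 0 20 0 0; 0 0 0 0 0; 0 0 0 0 120; 0 0 0 0 230; 0 0 0 0 230; 0 0 0 0 230; 0 0 0 0 230; 0 0 0 0 230; 0 0 0 0 230; 0 0 0 0 230; 0 0 0 0 230"

```text
time_s: 3.65
tool_pos: [0.6182, -0.0539, 0.0586]
tool_rot: [180.0, -0.0, 174.4]
force: [-0.6, 0.0, 0.0]
grip_width: 0.0351
grasp_force: 0.0
```

Request:
arm_command --series "0 0 0 0 240; 0 0 0 0 240; 0 0 0 0 240; 0 0 0 0 240; 0 0 0 0 240; 0 0 0 0 240; 0 0 0 0 240; 0 0 0 0 240"

```text
time_s: 4.32
tool_pos: [0.6182, -0.054, 0.0585]
tool_rot: [-180.0, 0.0, 174.4]
force: [-0.4, -1.1, -0.6]
grip_width: 0.0138
grasp_force: 20.0
```

Request:
arm_command --series "0 -5 0 0 240; 0 -7 0 0 240; 0 -8 0 0 240; 0 -8 0 0 240; 0 -8 0 0 240; 0 -8 0 0 240; 0 -6 0 0 240; 0 -5 0 0 240; 0 0 0 0 240; 0 0 0 0 240; 0 0 0 0 240"

```text
time_s: 5.23
tool_pos: [0.6123, -0.1108, 0.0585]
tool_rot: [-179.9, -0.0, 174.3]
force: [-1.7, -2.3, -0.1]
grip_width: 0.0139
grasp_force: 20.0
```

Request:
arm_command --series "0 0 0 0 0; 0 0 0 0 0; 0 0 0 0 0; 0 0 0 0 0; 0 0 0 0 0; 0 0 0 0 0; 0 0 -20 0 0; 0 0 -30 0 0; 0 0 -35 0 0; 0 0 -25 0 0; 0 0 0 0 0"

```text
time_s: 6.15
tool_pos: [0.6165, -0.1095, 0.1751]
tool_rot: [180.0, 0.6, 174.4]
force: [0.7, -0.6, 1.1]
grip_width: 0.0789
grasp_force: 0.0
```

Request:
arm_command --series "0 0 0 -0.08 0; 15 35 0 0 0; 15 35 0 0 0; 15 35 0 0 0; 15 35 0 0 0; 15 35 0 0 0; 15 35 0 0 0; 15 35 0 0 0; 15 35 0 0 0; 15 35 0 0 0; 15 35 0 0 0; 15 35 0 0 0; 15 35 0 0 0; 11 29 0 0 0; 0 0 0 0 0; 0 0 0 0 0; 0 0 0 0 0"

```text
time_s: 7.57
tool_pos: [0.4302, 0.3429, 0.1682]
tool_rot: [-179.9, 0.0, 179.0]
force: [1.2, 0.3, 0.7]
grip_width: 0.0871
grasp_force: 0.0
```

```bash
python3 - <<'E'
from h import *
o=telemetry.get_obs();print(o['tool_pos'],o['tool_rot'],o['qpos'])
im=cams.read_camera("top");s=cams.read_camera("scene")
m=masks(im)
for k,z in(("green",.086),("orange",.035)):
    px,P=box(biggest(cv2.morphologyEx(m[k].astype(np.uint8),cv2.MORPH_OPEN,np.ones((3,5)))>0,(180,105,355,205)),"top",z);print(k,px,*desc(P))
o=np.zeros((600,800,3),np.uint8)
o[:300]=cv2.resize(s[100:250,120:520],None,fx=2,fy=2);o[300:]=cv2.resize(im[110:260,0:400],None,fx=2,fy=2) 
cv2.imwrite('pics/s2.png',o)
E
```

```text
[0.43017474 0.3428533  0.16819244] [-1.79939095e+02  5.49786845e-03  1.78963368e+02] [-50.71386068   8.15010664  10.24079704 102.04065322  -1.48479428
  69.97990921  48.89834614]
green [302.7 157.5] [ 0.6164 -0.1094] [0.0145, 0.0575] -5.98
orange [326.  161.4] [ 0.6185 -0.1737] [0.0237, 0.0498] -100.45Traceback (most recent call last):
  File "<stdin>", line 8, in <module>
ValueError: could not broadcast input array from shape (300,784,3) into shape (300,800,3)
```

The divider now sits at about -85 mm and the bracket hasn't moved. Next I'll descend onto the rail.

Request:
arm_command --series "0 0 30 0 0; 0 0 35 0 0; 0 0 35 0 0; 0 0 30 0 0; 0 0 18 0 0; 0 0 10 0 0; 0 0 5 0 0; 0 0 0 0 0; 0 0 0 0 0; 0 0 0 0 0"

```text
time_s: 8.5
tool_pos: [0.4311, 0.3445, 0.0072]
tool_rot: [179.9, 0.1, 179.0]
force: [0.0, 0.8, 0.4]
grip_width: 0.0869
grasp_force: 0.0
```

```bash
python3 - <<'E'
from h import *
s=cams.read_camera("scene")
cv2.imwrite('pics/s3.png',cv2.resize(s[90:290,300:512],None,fx=2.8,fy=2.8))
E
```

```text
(no output)
```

View pics/s3.png

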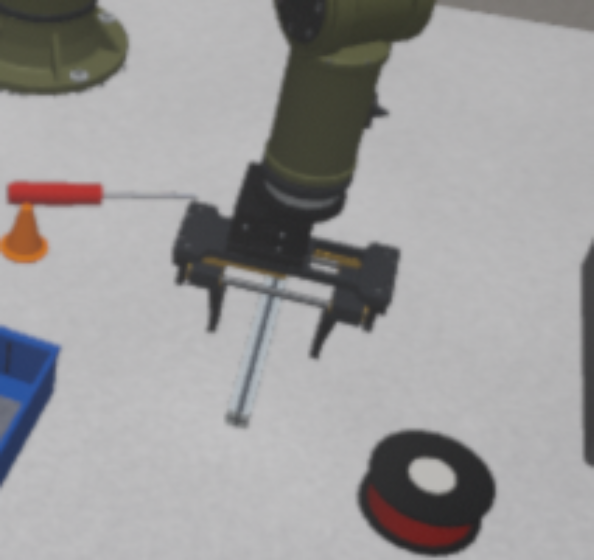

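The fingers, at (212,330) and (317,355) in the crop, straddle the rail, which runs down to (237,420). I'll go 4 mm lower and close.

Request:
arm_command --series "0 0 4 0 0; 0 0 0 0 240; 0 0 0 0 240; 0 0 0 0 240; 0 0 0 0 240; 0 0 0 0 240; 0 0 0 0 240; 0 0 0 0 240; 0 0 0 0 240; 0 0 0 0 240; 0 0 0 0 240; 0 0 0 0 240; 0 0 0 0 240; 0 0 0 0 240; 0 0 0 0 240; 0 0 0 0 240; 0 0 0 0 240" --squeeze 45

```text
time_s: 9.97
tool_pos: [0.4299, 0.3435, 0.0016]
tool_rot: [-180.0, -0.0, 179.0]
force: [-0.1, -1.9, 0.9]
grip_width: 0.0196
grasp_force: 45.0
```

Request:
arm_command --series "0 0 -5 0 240; 0 0 -10 0 240; 0 0 -20 0 240; 0 0 -25 0 240; 0 0 -25 0 240; 0 0 -20 0 240; 0 0 -15 0 240; 0 0 -10 0 240; 0 0 0 0 240; 0 0 0 0 240"

```text
time_s: 10.8
tool_pos: [0.4299, 0.3439, 0.1319]
tool_rot: [180.0, 0.0, 179.0]
force: [-0.5, 0.1, -1.8]
grip_width: 0.0196
grasp_force: 45.0
```

```bash
python3 - <<'E'
from h import *
o=telemetry.get_obs();print(o['tool_pos'],o['grip_width'],o['grasp_force'],o['force'],o['wrist_torque'])
o=np.zeros((575,800,3),np.uint8)
for x,n,r,f in((0,"scene",(300,80,512,290),1.9),(405,"top",(60,160,190,300),3)):
    im=cams.read_camera(n);s=cv2.resize(im[r[1]:r[3],r[0]:r[2]],None,fx=f,fy=f)[:575,:800-x];o[:s.shape[0],x:x+s.shape[1]]=s
cv2.imwrite('pics/s4.png',o)
E
```

```text
[0.42990518 0.34392075 0.13191289] 0.019586929240564314 44.998735785484314 [-0.54122881  0.05421368 -1.78850443] [-0.00800381 -0.00159701 -0.04841449]
```

View pics/s4.png

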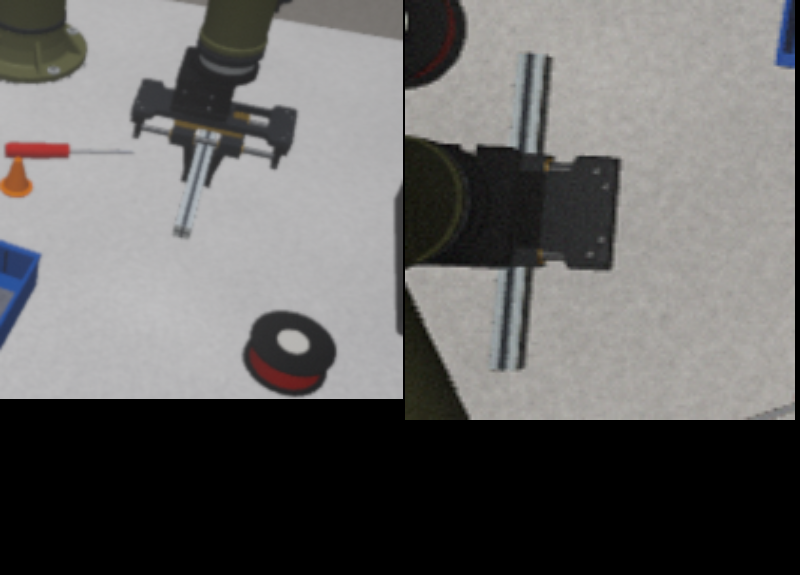

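The rail is held level and near its middle: the ends in the top crop are at (534,55) and (505,370), with the gripper around row 212, and the load is 1.8 N. Now I'll turn it and carry it over.

Request:
arm_command --series "0 0 0 0.118 240; 0 0 0 0.118 240; 0 0 0 0.118 240; 0 0 0 0.118 240; 0 0 0 0.118 240; 0 0 0 0.118 240; 0 0 0 0.118 240; 0 0 0 0.118 240; 0 0 0 0.118 240; 0 0 0 0.118 240; 0 0 0 0.118 240; 0 0 0 0.118 240; 0 0 0 0.118 240; 0 0 0 0.118 240; 0 0 0 0 240; 0 0 0 0 240; 0 0 0 0 240"

```text
time_s: 12.32
tool_pos: [0.4295, 0.3434, 0.1308]
tool_rot: [-180.0, 0.1, 84.5]
force: [0.5, -0.1, -1.3]
grip_width: 0.0196
grasp_force: 45.0
```

Request:
arm_command --series "-15 11 0 0 240; -25 19 0 0 240; -25 19 0 0 240; -25 19 0 0 240; -25 19 0 0 240; -25 19 0 0 240; -25 19 0 0 240; -25 19 0 0 240; -25 19 0 0 240; -25 19 0 0 240; -25 19 0 0 240; -20 18 0 0 240; -10 10 0 0 240; 0 0 0 0 240; 0 0 0 0 240; 0 0 0 0 240"

```text
time_s: 13.65
tool_pos: [0.6278, 0.0299, 0.1311]
tool_rot: [-179.9, -0.1, 84.5]
force: [-0.7, 0.6, -2.0]
grip_width: 0.0199
grasp_force: 45.0
```

```bash
python3 - <<'E'
from h import *
o=telemetry.get_obs();print(o['tool_pos'],o['tool_rot'],o['grip_width'],o['grasp_force'],o['force'])
o=np.zeros((600,800,3),np.uint8)
for x,n,r,f in((0,"scene",(130,100,330,300),2),(400,"top",(170,90,370,220),2)):
    im=cams.read_camera(n);s=cv2.resize(im[r[1]:r[3],r[0]:r[2]],None,fx=f,fy=f)[:600,:800-x];o[:s.shape[0],x:x+s.shape[1]]=s
cv2.imwrite('pics/s5.png',o)
E
```

```text
[0.62781496 0.02987473 0.13110904] [-1.79912086e+02 -7.86085811e-02  8.44945277e+01] 0.01985296225735238 44.99887704849243 [-0.68551999  0.56865137 -2.02720936]
```

View pics/s5.png

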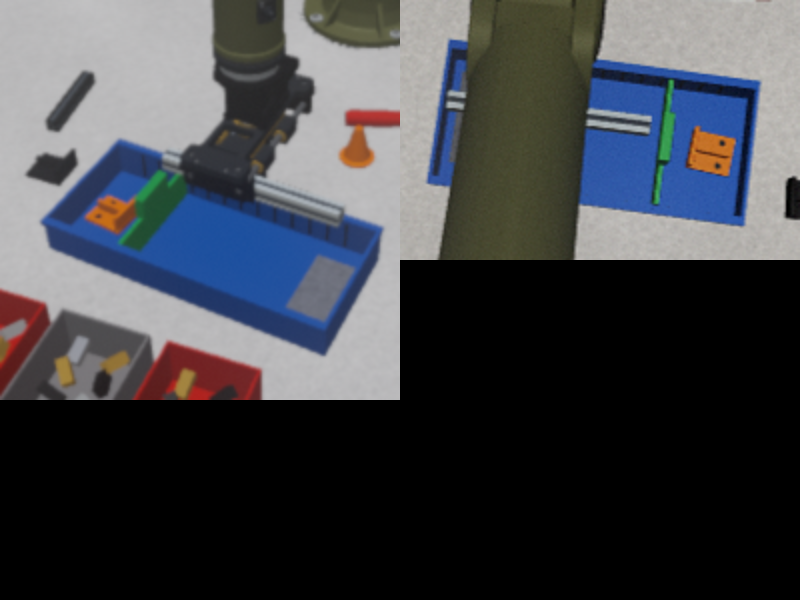

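```bash
python3 - <<'E'
from h import *
a,b=ray("top",(194,140),.148),ray("top",(295.,152.5),.148);print(a,b,np.linalg.norm(a-b),(a+b)/2)
c=np.array([.6243,-.0245]);y=np.array([.0976,.9952]);print([(p[:2]-c)@y for p in(a,b)])
E
```

```text
[0.63607963 0.14220897 0.148     ] [ 0.61495417 -0.08486533  0.148     ] 0.2280548625393224 [0.6255169  0.02867182 0.148     ]
[np.float64(0.16705845677663367), np.float64(-0.060987726083589364)]
```

The rail's ends project to +167 and -61 mm along the tote. The bay runs from -78 to +190 mm, so both ends clear by about 20 mm. Lowering.

Request:
arm_command --series "0 0 10 0 240; 0 0 20 0 240; 0 0 20 0 240; 0 0 20 0 240; 0 0 20 0 240; 0 0 15 0 240; 0 0 10 0 240; 0 0 5 0 240; 0 0 0 0 240; 0 0 0 0 240; 0 0 0 0 240"

```text
time_s: 14.67
tool_pos: [0.6295, 0.0276, 0.0127]
tool_rot: [179.9, -0.0, 84.3]
force: [-0.8, 0.0, -1.5]
grip_width: 0.0194
grasp_force: 45.0
```

Request:
arm_command --series "0 0 2 0 240; 0 0 2 0 240; 0 0 1 0 240; 0 0 0.5 0 240; 0 0 0 0 240; 0 0 0 0 240; 0 0 0 0 240"

```text
time_s: 15.25
tool_pos: [0.6288, 0.0276, 0.0066]
tool_rot: [180.0, -0.0, 84.3]
force: [-1.3, -0.4, 4.3]
grip_width: 0.0195
grasp_force: 45.0
```

The rail has touched the floor, with the force up to +4.3 N. Release, then lift straight up.

Request:
arm_command --series "0 0 0 0 100; 0 0 0 0 100; 0 0 0 0 100; 0 0 0 0 100; 0 0 0 0 100; 0 0 0 0 100; 0 0 0 0 100; 0 0 0 0 100; 0 0 -10 0 100; 0 0 -25 0 100; 0 0 -35 0 100; 0 0 -35 0 100; 0 0 -35 0 100; 0 0 0 0 100; 0 0 0 0 100"

```text
time_s: 16.5
tool_pos: [0.6306, 0.0274, 0.1497]
tool_rot: [179.7, -0.1, 84.3]
force: [-0.2, 0.2, -1.8]
grip_width: 0.0527
grasp_force: 0.0
```

Request:
arm_command --series "35 -10 0 0 100; 35 -10 0 0 100; 35 -10 0 0 100; 35 -10 0 0 100; 35 -10 0 0 100; 35 -10 0 0 100; 35 -10 0 0 100; 35 -10 0 0 100; 35 -10 0 0 100; 35 -10 0 0 100; 0 0 0 0 100; 0 0 0 0 100; 0 0 0 0 100"

```text
time_s: 17.58
tool_pos: [0.5631, 0.3848, 0.1446]
tool_rot: [-179.9, 0.2, 84.3]
force: [-0.1, -0.7, -0.1]
grip_width: 0.0531
grasp_force: 0.0
```

```bash
python3 - <<'E'
from h import *
o=telemetry.get_obs();print(o['tool_pos'],o['time_s'],o['force'])
im=cams.read_camera("top");m=masks(im)
for k,z in(("green",.086),("orange",.035)):
    px,P=box(biggest(cv2.morphologyEx(m[k].astype(np.uint8),cv2.MORPH_OPEN,np.ones((3,5) if k=="green" else (1,1)))>0,(180,105,355,205)),"top",z);print(k,px,*desc(P))
b=cv2.cvtColor(im,cv2.COLOR_BGR2HSV);w=(b[...,1]<70)&(b[...,2]>95)
w=cv2.morphologyEx(w.astype(np.uint8),cv2.MORPH_CLOSE,np.ones((5,5)))>0
px,P=box(biggest(w,(196,122,292,178)),"top",.025);print("rail",px,*desc(P))
cv2.imwrite('pics/s6.png',cv2.resize(im[95:215,170:370],None,fx=3.5,fy=3.5))
E
```

```text
[0.56311501 0.38477572 0.1445809 ] 17.5833 [-0.09707776 -0.72634703 -0.09426472]
green [302.7 157.5] [ 0.6164 -0.1094] [0.0147, 0.0574] -5.57
orange [325.5 165.1] [ 0.6091 -0.1724] [0.0513, 0.053] -11.54
rail [245.2 157.9] [0.6229 0.0287] [0.0302, 0.2301] -95.97
```

View pics/s6.png

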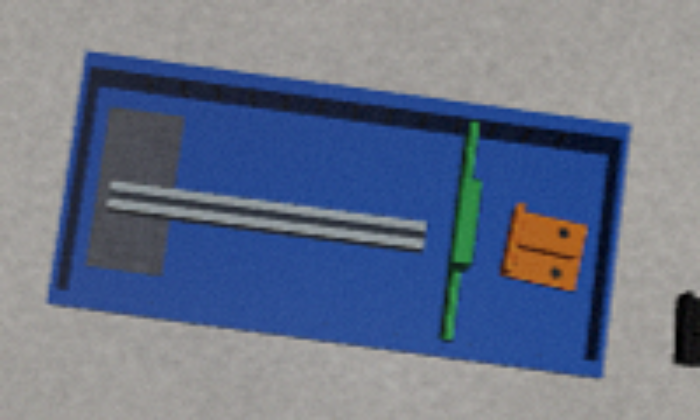

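The rail lies flat in the left bay, from (108,195) to (425,235) in the crop and parallel to the tote, with its middle at about +53 mm. The divider is at -85 mm, the bracket reads the same as at the start, and the arm is clear.

```bash
python3 -c "
from cell import env
print(env.sign_off())"
```

```text
the job is handed in; nothing more can be done
None
```

I handed the job in at about 18 s: the divider is at about -85 mm on the bracket's side, the silver rail lies flat and lengthwise in the longer bay at about +53 mm, and the bracket measured unmoved; sign-off returned no verdict.

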